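# Collect the sawn parts in the tote and hold its telescopic handle extended

## Task

Collect the two finished wooden parts, the block and the stick, from the saw's grey catch tray into the blue tote. Then get the tote ready to go: squeeze the red release button in its telescopic handle, keep it squeezed while you pull the handle straight up past its first stop to the second stop, the end of its travel, and finish while holding it there, fully extended: the handle sinks back when it is let go.

Things in the scene. Friction and masses are not known exactly. Their poses are not given: they have to be found in the camera images.
- catch_tray: grey sheet-metal tray fixed on the bench left of the tool box, 150 (its x) x 250 (its y) mm outside, walls 4 mm thick and 22 mm high, origin at the centre of its underside, top of its floor 4 mm above that; a steel chute end stands over its left (+y) end, up to 80 mm high, beginning at y = +123 mm; its yaw differs a little from run to run
- block: finished part: pale wood block 70 (its x) x 50 (its y) x 35 (z) mm, about 0.09 kg, loose in the catch tray with its long axis roughly along the tray's x; origin at the centre of its underside
- stick: finished part: pale wood stick 120 (its x) x 22 (its y) x 22 (z) mm, about 0.04 kg, loose in the catch tray with its long axis roughly along the tray's x; origin at the centre of its underside; block and stick lie side by side about 115 mm apart (along the tray's y), either one may be on the left
- tote: blue open-topped plastic tote fixed on the bench right of the tool box, 200 (its x) x 190 (its y) mm outside, rim 50 mm above the bench, walls and floor 5 mm; origin at the centre of its underside; turned by up to about 6 degrees. Its telescopic T-handle stands at its near (-x) wall, 116 mm from the tote's centre
- tote_grip (a point): centre of the black grip bar of the T-handle, moves with it; the bar is 110 mm long along the tote's y, 24 mm thick (tote's x), 26 mm high; its centre is 130 mm above the bench when the handle is fully down and 280 mm when fully extended. A stem 24 mm wide or less hangs below it
- tote_button_face (a point): centre of the outer face of the red release button in the middle of the near (-x) face of the bar, 36 mm wide (along the bar) and 18 mm high; released, it stands 8 mm out from the bar's near face, so that bar and button measure 32 mm together; pushed in along the tote's +x. Gripping across the bar over the button (fingers closing along the tote's x, from above) squeezes it in
- tote_button (a joint): release button travel in m: 0 released, 0.008 flush with the bar; sprung, 2 N to start and 6 N fully in; the lock is free from about 0.004 in
- tote_handle (a joint): handle extension in m: 0 fully down, 0.075 first stop, 0.150 second stop (end of travel); slides straight up; locked against rising at 0 and at the first stop (which is not felt with the button in) whenever the button is out. About 5 to 7 N (weight and return spring) pull it down, so it sinks back when let go (from the second stop to about 0.092, where it catches)

How it is judged (in metres and radians):
On the way, in this order (a step that is already met when the one before it is completed fails the run):
1. block and stick both lie in the tote, let go and at rest, with the handle still down (x of block in the frame of tote between -0.088 and 0.088 m and y of block in the frame of tote between -0.083 and 0.083 m and z of block in the frame of tote between -0.01 and 0.042 m and x of stick in the frame of tote between -0.088 and 0.088 m and y of stick in the frame of tote between -0.083 and 0.083 m and z of stick in the frame of tote between -0.01 and 0.042 m and linear speed of each of block, stick below 0.05 m/s and contact force between the fingers and block below 0.2 N and contact force between the fingers and stick below 0.2 N and value of joint tote_handle below 0.01 m), for 0.2 s.
2. the release button is squeezed and the handle is on its way up (value of joint tote_button above 0.003 m and value of joint tote_handle above 0.02 m), for 0.05 s.
At the end, for the whole second after the job is handed in: Block and stick lie inside the tote, untouched; the handle is at its second stop (extension over 0.143 m of 0.150) and the fingers hold it there (over 2 N of contact) (x of block in the frame of tote between -0.088 and 0.088 m and y of block in the frame of tote between -0.083 and 0.083 m and z of block in the frame of tote between -0.01 and 0.042 m and x of stick in the frame of tote between -0.088 and 0.088 m and y of stick in the frame of tote between -0.083 and 0.083 m and z of stick in the frame of tote between -0.01 and 0.042 m and contact force between the fingers and block below 0.2 N and contact force between the fingers and stick below 0.2 N and value of joint tote_handle above 0.143 m and contact force between the fingers and tote above 2 N); the arm keeps its last pose, push and grip.
It also fails if it takes over 72 s, if anything falls off the work surface, if the arm or the gripper's body presses on something with over 40 N, if the wrist force passes 120 N, or if a joint passes its speed limit or range.

## Robot

A 6-joint arm with a two-finger parallel gripper is mounted at the origin on a cart in front of the work surface, level with it; the furniture and walls round the work are solid. World frame = base frame: x ahead of the robot, y to its left, z up, the work surface at z = 0. Lengths are in mm, angles in rad, forces in N, time in s.
With the tool pointing down it reaches from about 325 to 1000 mm from the base axis. Payload 5.1 kg.
Tool frame: the origin (TCP) lies between the finger pads; the fingertips stand 19 mm ahead of it and the grasp point (between the pads) is the TCP; z points along the fingers, y is the line along which they close (so a half turn about z gives the same grasp; the last joint's range is limited). The gripper opens to 85 mm and grips with 20 to 120 N. Pads are 22 mm wide; open, the fingers measure 114 mm over their backs; the gripper's body (76 mm by 85 mm) begins 54 mm behind the grasp point. The pads swing forward as they close: fully open they stand 13 mm farther back than shut.
Start: joints at [1.094, 0.124, 1.65, -0, 1.367, -0.083], TCP at [249.424, 600.227, 250.322] pointing down, gripper open.
Joint ranges: [-2.61, 2.61], [-1.02, 2.33], [0.03, 2.71], [-1.35, 4.49], [0.32, 2.68], [-2.91, 2.91]. Speed limits (rad/s): [2.57, 2.57, 3.14, 3.14, 3.14, 3.14].

## Interface

Orientations are given as a unit quaternion [x, y, z, w].
In Python, from workcell import sensors, viewer, order, regions_of gives the robot as it stands.
- The arm moves only by the tool jog_arm, never from a script. Its argument "rows" is a list of rows, each an object of numbers: "dx", "dy", "dz": the shift along the tool's x, y, z as a fraction of full scale; "rx", "ry", "rz": the turn, a rotation vector about the tool's x, y, z as a fraction of full scale; "claw": the opening, from 0 (shut) to 1 (fully open). A call has 1 to 20 rows; each row shifts and turns the commanded pose from where the row before left it, along the tool's axes as they then stand; what a row does not reach is not made up. Full scale, the value 1, is 2.5 cm for a shift and 5 degrees for a turn. A row lasts 1/10 s, in which the tool goes at most 50 mm and 8.59 degrees, less where a joint would pass 70% of its speed; a pose out of reach is approached as far as the arm can. A call with a number of a shift or a turn outside -1 to 1 is refused whole. A call with a gripper value outside its range is refused whole. The fingers move at their own pace and stop on an object; "grip_force" is the grip in N (left out, the last holds). Time passes only in rows, so rows that do not move let the fingers close. It gives the time, the measured TCP pose, the force, the opening and the grip force at its end, in the units of the state.
- sensors.get_state(): the state, without advancing time (a new reading comes with each control period).
- viewer.read_camera(name): name is "scene" or "top" or "wrist"; returns a dict with "color" (480x640x3 uint8, blue, green, red), "intrinsics" (3x3 intrinsics, pixels), "eye" and "rotation" of the camera in the world; the wrist camera has in their place "hand_eye" (4x4, takes a point from camera to tool coordinates, whose origin is the TCP and whose axes are the flange's). Camera axes: x right, y up, looking along -z (the intrinsics and any distortion apply to the point x, -y, -z); pixel columns grow to the right and rows downward; lengths in mm; the calibration is good to about 2 mm. A picture is of the moment at which its call begins: read the wrist's pose just before it. There is no depth.
- order.close_job(): hands the job in; it is judged then, once.
Trained networks look in a picture, given as the dict that the camera call returned (one of the last four; its "shot" number tells which), for a name from the list of things; names that differ only in an ending like _2 or _b are one class to them, and where a whole thing is asked for, a point or a joint stands for the part that bears it (a point fixed in the world has none). Each returns a list of dicts, best first, with "conf" (0 to 1); they miss things now and then, are a little off and sometimes report something else, mostly with a low value. They report only what shows in the picture. A call takes as long as a camera call.
- regions_of(picture, label): "region" (480x640 bool, what is visible of it) and "box" ([centre column, centre row, width, height] in pixels, round what is visible of it).
The state is a dict: "time_s": time; "joint_positions": joint angles; "qd": joint speeds; "joint_efforts": joint torques, N m; "eef_pos": TCP position; "tool_rot": TCP orientation; "ft_force": force on the tool from outside, world axes, zero at the start; "moment": the same for the moment, N m; "opening": finger opening in mm; "grip_force": force on a finger pad.
Only numpy, scipy, OpenCV 4.12 (cv2) and the standard library are available. Lean on these libraries where they do the work, as an engineer would, in place of code of your own. Each camera call takes 0.05 s, during which the arm holds its last target. There are 200 camera calls.

## Working session

There is one attempt and no reset: what is moved stays moved. The work goes in short steps, Python scripts to look and compute and a tool call to move; the robot and the scene stay as the last step left them, time stands still between calls to the robot, and variables do not carry over. Pictures are saved under pics/ and viewed, at most 10 in all, crops included, and the job is handed in when it is done.

Besides the shell and the picture viewer there is one more tool, called after ">>>" by a JSON object that holds its "fn" and its "kwargs", one argument or row to a line. jog_arm: Moves the arm, as the interface text tells. Shift numbers are shares of 2.5 cm and turn numbers shares of 5 degrees, none past 1 either way. Its arguments: {"type":"object","properties":{"rows":{"type":"array","items":{"type":"object","properties":{"dx":{"type":"number"},"dy":{"type":"number"},"dz":{"type":"number"},"rx":{"type":"number"},"ry":{"type":"number"},"rz":{"type":"number"},"claw":{"type":"number"}}}},"grip_force":{"type":"number"}},"required":["rows"]}

```bash
mkdir -p pics; ls
cat > h.py <<'E'
import numpy as np, cv2
from workcell import sensors, viewer, order, regions_of
from scipy.spatial.transform import Rotation as R
def ray(p,uv,st=None):
    K=np.array(p["intrinsics"]); u,v=uv
    d=np.linalg.inv(K)@np.array([u,v,1.]); d=np.array([d[0],-d[1],-d[2]])
    if "eye" in p: return np.array(p["eye"]),np.array(p["rotation"])@d
    H=np.array(p["hand_eye"]); Rt=R.from_quat(st["tool_rot"]).as_matrix()
    return Rt@H[:3,3]+np.array(st["eef_pos"]), Rt@H[:3,:3]@d
def at(p,uv,z,st=None):
    o,d=ray(p,uv,st); return o+d*(z-o[2])/d[2]
E
python3 - <<'E'
from h import *
st=sensors.get_state(); print(st)
for n in ("scene","top"):
    p=viewer.read_camera(n); cv2.imwrite(f"pics/{n}.png",p["color"])
    print(n,p.keys(),p["intrinsics"],p.get("eye"),p.get("rotation"))
    for l in ("block","stick","catch_tray","tote","tote_grip","tote_button_face"):
        for r in regions_of(p,l)[:2]:
            m=r["region"].astype(np.uint8); rr=cv2.minAreaRect(cv2.findNonZero(m))
            print(l,round(r["conf"],2),np.round(r["box"]),np.round(rr[0]),np.round(rr[1]),round(rr[2],1))
E
```

```text
pics
{'time_s': 0.0, 'joint_positions': array([ 1.09440649e+00,  1.24507329e-01,  1.65172102e+00,  2.20504820e-05,
        1.36750797e+00, -8.26141447e-02]), 'qd': array([-6.84531481e-04, -6.78859997e-05, -1.25509730e-03, -1.39688710e-03,
        1.46740776e-03, -1.70092501e-03]), 'joint_efforts': array([ 1.70235635e-03, -4.23615324e+01, -3.65449762e+01,  3.74492868e-05,
        7.21017903e-03, -3.86974796e-05]), 'eef_pos': array([249.14804573, 599.71240666, 249.02375364]), 'tool_rot': array([ 1.95620338e-01,  9.80679119e-01, -1.02725899e-03, -3.06070645e-04]), 'ft_force': array([-0.77126643,  0.79779212,  0.36244902]), 'moment': array([0.02468048, 0.01348312, 0.0467679 ]), 'grip_force': 0.0, 'opening': 85.52432738244956}
scene dict_keys(['color', 'intrinsics', 'eye', 'rotation', 'shot']) [[610.0318926    0.         308.08116132]
 [  0.         610.0318926  242.1699243 ]
 [  0.           0.           1.        ]] [-352.86124868 -448.5120122  1244.01374302] [ 0.28927239 -0.17106836 -0.48831388  0.8053612 ]
block 0.6 [279. 226.  30.  25.] [278. 224.] [24. 31.] 41.2
block 0.43 [430. 320
[... 385 characters left out ...]
intrinsics', 'eye', 'rotation', 'shot']) [[477.4183865    0.         313.13073243]
 [  0.         477.4183865  239.90702266]
 [  0.           0.           1.        ]] [ 298.70983724  -31.25844655 1356.39807582] [ 0.04424528 -0.03801314 -0.70067239  0.71109462]
block 0.82 [264. 206.  22.  28.] [264. 206.] [20. 26.] 8.1
block 0.21 [228. 203. 118.  48.] [227. 203.] [117.  53.] -0.0
stick 0.87 [223. 202.  14.  43.] [224. 203.] [10. 41.] 3.6
catch_tray 0.74 [228. 203. 113.  49.] [227. 203.] [115.  53.] -0.0
tote 0.79 [435. 228.  73.  90.] [435. 230.] [74. 85.] 2.8
tote_grip 0.81 [442. 268.  46.  12.] [441. 267.] [43. 13.] 3.0
tote_button_face 0.61 [441. 273.  12.   4.] [440. 271.] [ 4. 13.] 90.0
```

```bash
sed -i 's/np.array(p\["rotation"\])@d/R.from_quat(p["rotation"]).as_matrix()@d/' h.py
python3 - <<'E'
from h import *
a=cv2.imread("pics/top.png");cv2.imwrite("pics/t1.png",cv2.resize(a[140:330,150:510],None,fx=2.2,fy=2.2,interpolation=cv2.INTER_CUBIC))
acc={}
zs=dict(block=35+4,stick=26,catch_tray=22,tote=50,tote_grip=143,tote_button_face=130)
for n in ("scene","top"):
    p=viewer.read_camera(n)
    for l,z in zs.items():
        r=regions_of(p,l)
        if not r: continue
        m=r[0]["region"].astype(np.uint8); c=cv2.findNonZero(m)
        # mask -> plane at height z, min area rect
        q=np.array([at(p,x[0],z)[:2] for x in c],np.float32)
        rr=cv2.minAreaRect(q); print(n,l,round(r[0]["conf"],2),np.round(rr[0]),np.round(rr[1]),round(rr[2],1),"mean",np.round(q.mean(0)))
E
```

```text
scene block 0.92 [536. 116.] [70. 94.] 81.0 mean [535. 115.]
scene stick 0.71 [548. 228.] [ 37. 134.] 89.6 mean [547. 229.]
scene catch_tray 0.96 [553. 232.] [369. 179.] 85.1 mean [555. 229.]
scene tote 0.96 [ 471. -354.] [199. 261.] 86.8 mean [ 476. -357.]
scene tote_button_face 0.49 [ 367. -349.] [36. 18.] 88.1 mean [ 367. -349.]
top block 0.6 [549. 122.] [52. 72.] 82.3 mean [548. 123.]
top catch_tray 0.97 [554. 226.] [150. 331.] 0.8 mean [557. 227.]
top tote 0.98 [ 483. -353.] [206. 244.] 86.6 mean [ 488. -354.]
top tote_grip 0.89 [ 377. -346.] [109.  32.] 86.7 mean [ 379. -344.]
top tote_button_face 0.59 [ 365. -348.] [ 8. 31.] 0.8 mean [ 366. -349.]
```

View pics/t1.png

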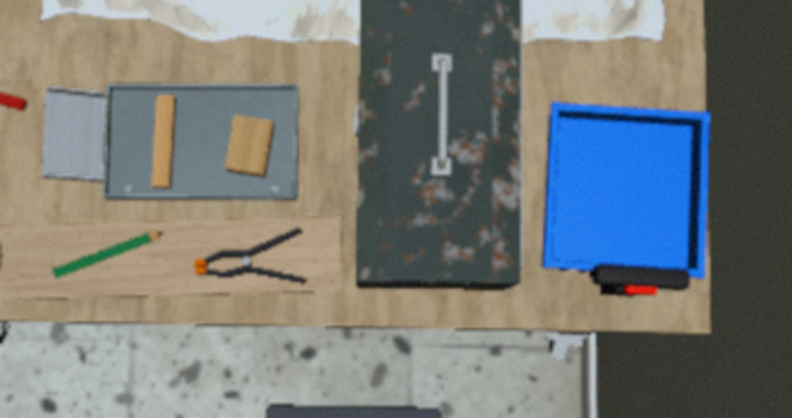

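View pics/scene.png

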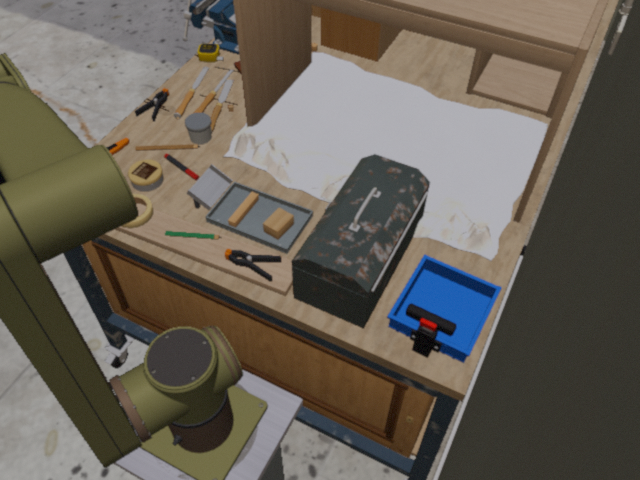

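```bash
cat >> h.py <<'E'
def go(pos,yaw=None):
    """total tool-frame move to pos; yaw = world angle (deg) of tool y; turn is done first"""
    s=sensors.get_state(); M=R.from_quat(s["tool_rot"]).as_matrix()
    y0=np.degrees(np.arctan2(M[1,1],M[0,1])); rz=0
    if yaw is not None:
        rz=-((yaw-y0+90)%180-90); M=M@R.from_rotvec([0,0,np.radians(rz)]).as_matrix()
    d=M.T@(np.array(pos)-s["eef_pos"])/25
    print("pos",np.round(s["eef_pos"],1),"yaw",round(y0,1),"tilt",np.round(M[:,2],3),"t",round(s["time_s"],1),"q6",round(s["joint_positions"][5],2),"open",round(s["opening"],1))
    print("  turn units",round(rz/5,2)," shift units",np.round(d,2)); return d
E
python3 - <<'E'
from h import *
go([540,176,250],84)
p=viewer.read_camera("scene")
for uv in ((363,318),(297,292)):  # toolbox front bottom corners; top corners above at same x,y
    b=at(p,uv,0);print("box bottom",np.round(b))
for uv in ((368,275),(299,258)):
    for z in(100,150,200):print(z,np.round(at(p,uv,z)))
E
```

```text
pos [249.4 600.2 250.3] yaw 67.4 tilt [-0. -0. -1.] t 1.4 q6 -0.08 open 85.6
  turn units -3.31  shift units [-1.333e+01 -1.566e+01  1.000e-02]
box bottom [ 397. -194.    0.]
box bottom [391. -18.   0.]
100 [ 449. -176.  100.]
150 [ 414. -188.  150.]
200 [ 379. -200.  200.]
100 [419. -10. 100.]
150 [385. -29. 150.]
200 [352. -49. 200.]
```

>>> {"fn": "jog_arm", "kwargs": {
  "rows": [
    {"rz": -1, "claw": 1},
    {"rz": -1},
    {"rz": -1},
    {"rz": -0.3},
    {"dx": -0.85, "dy": -1},
    {"dx": -0.85, "dy": -1},
    {"dx": -0.85, "dy": -1},
    {"dx": -0.85, "dy": -1},
    {"dx": -0.85, "dy": -1},
    {"dx": -0.85, "dy": -1},
    {"dx": -0.85, "dy": -1},
    {"dx": -0.85, "dy": -1},
    {"dx": -0.85, "dy": -1},
    {"dx": -0.85, "dy": -1},
    {"dx": -0.85, "dy": -1},
    {"dx": -0.85, "dy": -1},
    {"dx": -0.85, "dy": -1},
    {"dx": -0.85, "dy": -1},
    {"dx": -0.85, "dy": -1},
    {"dx": -0.5, "dy": -0.6}
  ],
  "grip_force": 40
}}

```text
schema error: expected keys dx, dy, dz, rx, ry, rz, claw
```

Run:
```python
from h import *
s=sensors.get_state(); p=viewer.read_camera("wrist"); cv2.imwrite("pics/w1.png",p["color"])
go([540,176,250],84)
zs=dict(block=39,stick=26,catch_tray=22)
for l,z in zs.items():
    for r in regions_of(p,l)[:1]:
        q=np.array([at(p,x[0],z,s)[:2] for x in cv2.findNonZero(r["region"].astype(np.uint8))],np.float32)
        rr=cv2.minAreaRect(q); print(l,round(r["conf"],2),np.round(r["box"]),np.round(rr[0],1),np.round(rr[1],1),round(rr[2],1),"mean",np.round(q.mean(0),1))
```

```text
pos [249.4 600.2 250.3] yaw 67.4 tilt [ 0.  0. -1.] t 1.5 q6 -0.08 open 85.1
  turn units -3.31  shift units [-1.333e+01 -1.566e+01  1.000e-02]
```

View pics/w1.png

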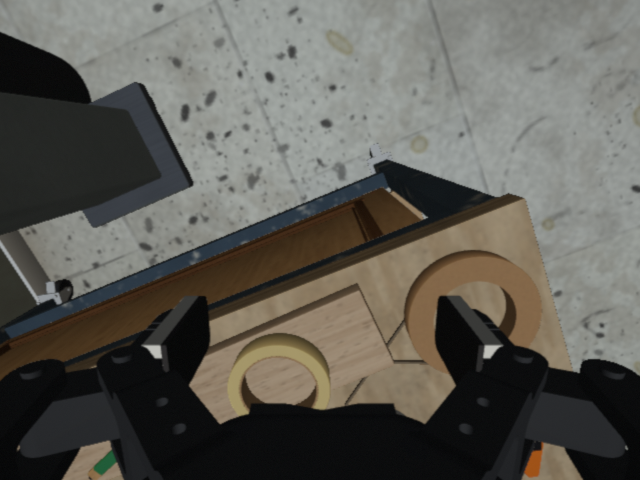

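The move was refused (every key is needed), so this wrist picture only shows the floor, the bench edge and the tape rolls, with the fingers at columns 190 and 460.

>>> {"fn": "jog_arm", "kwargs": {
  "rows": [
    {"dx": 0, "dy": 0, "dz": 0, "rx": 0, "ry": 0, "rz": -1, "claw": 1},
    {"dx": 0, "dy": 0, "dz": 0, "rx": 0, "ry": 0, "rz": -1, "claw": 1},
    {"dx": 0, "dy": 0, "dz": 0, "rx": 0, "ry": 0, "rz": -1, "claw": 1},
    {"dx": 0, "dy": 0, "dz": 0, "rx": 0, "ry": 0, "rz": -0.3, "claw": 1},
    {"dx": -0.85, "dy": -1, "dz": 0, "rx": 0, "ry": 0, "rz": 0, "claw": 1},
    {"dx": -0.85, "dy": -1, "dz": 0, "rx": 0, "ry": 0, "rz": 0, "claw": 1},
    {"dx": -0.85, "dy": -1, "dz": 0, "rx": 0, "ry": 0, "rz": 0, "claw": 1},
    {"dx": -0.85, "dy": -1, "dz": 0, "rx": 0, "ry": 0, "rz": 0, "claw": 1},
    {"dx": -0.85, "dy": -1, "dz": 0, "rx": 0, "ry": 0, "rz": 0, "claw": 1},
    {"dx": -0.85, "dy": -1, "dz": 0, "rx": 0, "ry": 0, "rz": 0, "claw": 1},
    {"dx": -0.85, "dy": -1, "dz": 0, "rx": 0, "ry": 0, "rz": 0, "claw": 1},
    {"dx": -0.85, "dy": -1, "dz": 0, "rx": 0, "ry": 0, "rz": 0, "claw": 1},
    {"dx": -0.85, "dy": -1, "dz": 0, "rx": 0, "ry": 0, "rz": 0, "claw": 1},
    {"dx": -0.85, "dy": -1, "dz": 0, "rx": 0, "ry": 0, "rz": 0, "claw": 1},
    {"dx": -0.85, "dy": -1, "dz": 0, "rx": 0, "ry": 0, "rz": 0, "claw": 1},
    {"dx": -0.85, "dy": -1, "dz": 0, "rx": 0, "ry": 0, "rz": 0, "claw": 1},
    {"dx": -0.85, "dy": -1, "dz": 0, "rx": 0, "ry": 0, "rz": 0, "claw": 1},
    {"dx": -0.85, "dy": -1, "dz": 0, "rx": 0, "ry": 0, "rz": 0, "claw": 1},
    {"dx": -0.85, "dy": -1, "dz": 0, "rx": 0, "ry": 0, "rz": 0, "claw": 1},
    {"dx": 0, "dy": 0, "dz": 0, "rx": 0, "ry": 0, "rz": 0, "claw": 1}
  ],
  "grip_force": 40
}}

```text
time_s: 3.65
eef_pos: [528.4, 191.0, 250.4]
tool_rot: [0.055, 0.998, -0.0, 0.0]
ft_force: [-0.0, -0.0, 0.3]
opening: 85.0
grip_force: 0.0
```

```bash
cat > look.py <<'E'
from h import *
import sys
def look(name,zs):
    s=sensors.get_state(); p=viewer.read_camera("wrist"); cv2.imwrite(f"pics/{name}.png",p["color"])
    for l,z in zs.items():
        for r in regions_of(p,l)[:2]:
            q=np.array([at(p,x[0],z,s)[:2] for x in cv2.findNonZero(r["region"].astype(np.uint8))],np.float32)
            rr=cv2.minAreaRect(q); print(l,round(r["conf"],2),np.round(r["box"]),np.round(rr[0],1),np.round(rr[1],1),round(rr[2],1),"mean",np.round(q.mean(0),1))
E
python3 - <<'E'
from look import *
go([540,176,250],84)
look("w2",dict(block=39,stick=26,catch_tray=22))
E
```

```text
pos [528.4 191.  250.4] yaw 83.6 tilt [ 0.001 -0.001 -1.   ] t 3.6 q6 -1.21 open 85.0
  turn units -0.07  shift units [-0.52 -0.55  0.02]
block 0.63 [257. 237.  57.  79.] [547.3 128.7] [52.  74.7] 82.2 mean [546.6 129. ]
stick 0.61 [375. 231.  33. 129.] [554.5 238.9] [ 24.5 121.2] 88.9 mean [551.8 238.6]
catch_tray 0.81 [369. 231. 372. 181.] [557.7 236.5] [343.7 158. ] 88.8 mean [556. 244.]
```

View pics/w2.png

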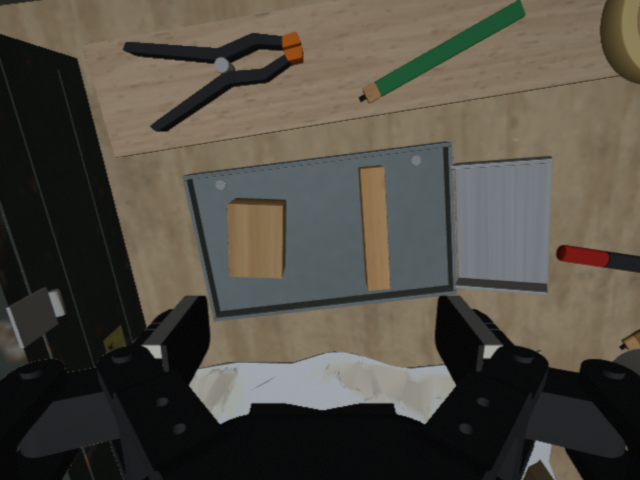

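The picture shows the block at (257,237) and the stick at (375,231), both well clear of the tray walls. I'll go over the block.

```bash
python3 -c "
from h import *
go([547,127,110],82)"
```

```text
pos [526.4 194.3 250.3] yaw 84.0 tilt [-0.  0. -1.] t 3.9 q6 -1.21 open 85.3
  turn units 0.39  shift units [-1.19 -2.55  5.61]
```

>>> {"fn": "jog_arm", "kwargs": {
  "rows": [
    {"dx": -0.2, "dy": -0.5, "dz": 1, "rx": 0, "ry": 0, "rz": 0.4, "claw": 1},
    {"dx": -0.25, "dy": -0.5, "dz": 1, "rx": 0, "ry": 0, "rz": 0, "claw": 1},
    {"dx": -0.25, "dy": -0.5, "dz": 1, "rx": 0, "ry": 0, "rz": 0, "claw": 1},
    {"dx": -0.25, "dy": -0.5, "dz": 1, "rx": 0, "ry": 0, "rz": 0, "claw": 1},
    {"dx": -0.25, "dy": -0.5, "dz": 0.8, "rx": 0, "ry": 0, "rz": 0, "claw": 1},
    {"dx": 0, "dy": 0, "dz": 0.5, "rx": 0, "ry": 0, "rz": 0, "claw": 1},
    {"dx": 0, "dy": 0, "dz": 0.3, "rx": 0, "ry": 0, "rz": 0, "claw": 1},
    {"dx": 0, "dy": 0, "dz": 0, "rx": 0, "ry": 0, "rz": 0, "claw": 1},
    {"dx": 0, "dy": 0, "dz": 0, "rx": 0, "ry": 0, "rz": 0, "claw": 1}
  ]
}}

```text
time_s: 4.75
eef_pos: [548.6, 128.6, 111.3]
tool_rot: [0.07, 0.998, 0.0, 0.001]
ft_force: [0.3, 0.2, 0.1]
opening: 85.2
grip_force: 0.0
```

Run:
```python
from look import *
look("w3",dict(block=39,stick=26))
go([547,127,20],82)
```

```text
block 0.66 [319. 254.  91. 128.] [547.4 126.9] [49.6 74.2] 81.6 mean [545.8 127.1]
stick 0.83 [508. 232.  60. 207.] [554.9 234.6] [ 31.3 120.3] 89.1 mean [549.3 234.8]
pos [548.9 128.2 111.6] yaw 82.0 tilt [ 0.002  0.    -1.   ] t 4.9 q6 -1.3 open 85.4
  turn units -0.01  shift units [ 0.08 -0.06  3.67]
```

View pics/w3.png

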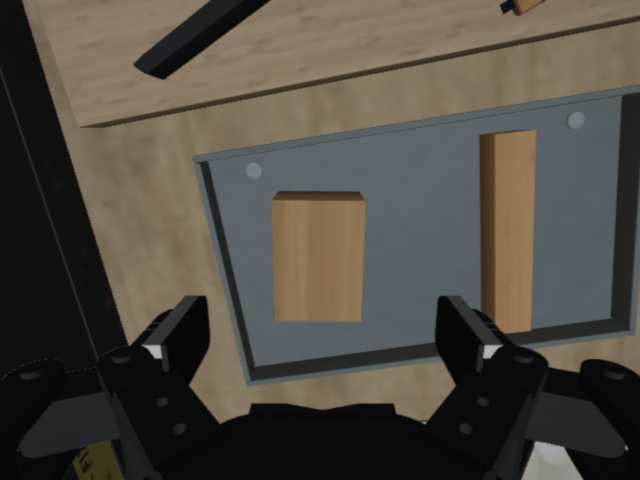

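The block is at (319,254), squarely between the fingers and clear of the walls. I'll descend and grip.

>>> {"fn": "jog_arm", "kwargs": {
  "rows": [
    {"dx": 0, "dy": -0.05, "dz": 0.8, "rx": 0, "ry": 0, "rz": 0, "claw": 1},
    {"dx": 0, "dy": 0, "dz": 1, "rx": 0, "ry": 0, "rz": 0, "claw": 1},
    {"dx": 0, "dy": 0, "dz": 0.8, "rx": 0, "ry": 0, "rz": 0, "claw": 1},
    {"dx": 0, "dy": 0, "dz": 0.5, "rx": 0, "ry": 0, "rz": 0, "claw": 1},
    {"dx": 0, "dy": 0, "dz": 0.3, "rx": 0, "ry": 0, "rz": 0, "claw": 1},
    {"dx": 0, "dy": 0, "dz": 0, "rx": 0, "ry": 0, "rz": 0, "claw": 0.3},
    {"dx": 0, "dy": 0, "dz": 0, "rx": 0, "ry": 0, "rz": 0, "claw": 0.3},
    {"dx": 0, "dy": 0, "dz": 0, "rx": 0, "ry": 0, "rz": 0, "claw": 0.3},
    {"dx": 0, "dy": 0, "dz": 0, "rx": 0, "ry": 0, "rz": 0, "claw": 0.3},
    {"dx": 0, "dy": 0, "dz": 0, "rx": 0, "ry": 0, "rz": 0, "claw": 0.3},
    {"dx": 0, "dy": 0, "dz": 0, "rx": 0, "ry": 0, "rz": 0, "claw": 0.3}
  ],
  "grip_force": 40
}}

```text
time_s: 6.0
eef_pos: [549.2, 126.6, 26.8]
tool_rot: [0.07, 0.998, 0.0, 0.001]
ft_force: [0.8, -0.1, 6.2]
opening: 49.3
grip_force: 44.1
```

Run:
```python
from h import *
go([470,-354,340],86)
print(sensors.get_state()["grip_force"])
p=viewer.read_camera("top")
for r in regions_of(p,"tote")[:1]:
    c=cv2.approxPolyDP(cv2.convexHull(cv2.findNonZero(r["region"].astype(np.uint8))),4,True)
    print([np.round(at(p,x[0],50)[:2]) for x in c])
for n in("scene","top"):
  p=viewer.read_camera(n)
  for l,z in(("tote_grip",143),("tote_button_face",130)):
    for r in regions_of(p,l)[:1]: print(n,l,r["conf"],np.round(at(p,r["box"][:2],z)))
```

```text
pos [549.2 126.6  26.8] yaw 81.9 tilt [ 0.003  0.    -1.   ] t 6.0 q6 -1.3 open 49.3
  turn units -0.81  shift units [  1.79 -19.39 -12.54]
44.094804525375366
[array([ 597., -458.]), array([ 388., -443.]), array([ 372., -420.]), array([ 365., -325.]), array([ 402., -249.]), array([ 606., -267.])]
scene tote_grip 0.78 [ 372. -354.  143.]
scene tote_button_face 0.4 [456.  73. 130.]
top tote_grip 0.58 [ 374. -345.  143.]
```

>>> {"fn": "jog_arm", "kwargs": {
  "rows": [
    {"dx": 0, "dy": 0, "dz": -0.5, "rx": 0, "ry": 0, "rz": 0, "claw": 0.3},
    {"dx": 0, "dy": 0, "dz": -1, "rx": 0, "ry": 0, "rz": 0, "claw": 0.3},
    {"dx": 0, "dy": 0, "dz": -1, "rx": 0, "ry": 0, "rz": 0, "claw": 0.3},
    {"dx": 0, "dy": 0, "dz": -1, "rx": 0, "ry": 0, "rz": 0, "claw": 0.3},
    {"dx": 0, "dy": 0, "dz": -1, "rx": 0, "ry": 0, "rz": -0.4, "claw": 0.3},
    {"dx": 0, "dy": 0, "dz": -1, "rx": 0, "ry": 0, "rz": -0.4, "claw": 0.3},
    {"dx": 0, "dy": 0, "dz": -1, "rx": 0, "ry": 0, "rz": 0, "claw": 0.3},
    {"dx": 0, "dy": 0, "dz": -1, "rx": 0, "ry": 0, "rz": 0, "claw": 0.3},
    {"dx": 0, "dy": 0, "dz": -1, "rx": 0, "ry": 0, "rz": 0, "claw": 0.3},
    {"dx": 0, "dy": 0, "dz": -1, "rx": 0, "ry": 0, "rz": 0, "claw": 0.3},
    {"dx": 0, "dy": -0.5, "dz": -1, "rx": 0, "ry": 0, "rz": 0, "claw": 0.3},
    {"dx": 0, "dy": -1, "dz": -1, "rx": 0, "ry": 0, "rz": 0, "claw": 0.3},
    {"dx": 0, "dy": -1, "dz": -1, "rx": 0, "ry": 0, "rz": 0, "claw": 0.3}
  ]
}}

```text
time_s: 7.7
eef_pos: [542.7, 63.7, 338.7]
tool_rot: [0.035, 0.999, -0.0, -0.001]
ft_force: [0.8, 0.4, -0.8]
opening: 49.5
grip_force: 43.4
```

Run:
```python
from h import *
go([521,-325,340],86)
```

```text
pos [542.7  63.7 338.7] yaw 86.0 tilt [-0.001 -0.    -1.   ] t 7.7 q6 -1.48 open 49.5
  turn units 0.0  shift units [ -0.22 -15.57  -0.05]
```

>>> {"fn": "jog_arm", "kwargs": {
  "rows": [
    {"dx": 0, "dy": -0.5, "dz": 0, "rx": 0, "ry": 0, "rz": 0, "claw": 0.3},
    {"dx": 0, "dy": -1, "dz": 0, "rx": 0, "ry": 0, "rz": 0, "claw": 0.3},
    {"dx": 0, "dy": -1, "dz": 0, "rx": 0, "ry": 0, "rz": 0, "claw": 0.3},
    {"dx": 0, "dy": -1, "dz": 0, "rx": 0, "ry": 0, "rz": 0, "claw": 0.3},
    {"dx": 0, "dy": -1, "dz": 0, "rx": 0, "ry": 0, "rz": 0, "claw": 0.3},
    {"dx": 0, "dy": -1, "dz": 0, "rx": 0, "ry": 0, "rz": 0, "claw": 0.3},
    {"dx": 0, "dy": -1, "dz": 0, "rx": 0, "ry": 0, "rz": 0, "claw": 0.3},
    {"dx": 0, "dy": -1, "dz": 0, "rx": 0, "ry": 0, "rz": 0, "claw": 0.3},
    {"dx": 0, "dy": -1, "dz": 0, "rx": 0, "ry": 0, "rz": 0, "claw": 0.3},
    {"dx": 0, "dy": -1, "dz": 0, "rx": 0, "ry": 0, "rz": 0, "claw": 0.3},
    {"dx": 0, "dy": -1, "dz": 0, "rx": 0, "ry": 0, "rz": 0, "claw": 0.3},
    {"dx": 0, "dy": -1, "dz": 0, "rx": 0, "ry": 0, "rz": 0, "claw": 0.3},
    {"dx": 0, "dy": -1, "dz": 0, "rx": 0, "ry": 0, "rz": 0, "claw": 0.3},
    {"dx": 0, "dy": -1, "dz": 0, "rx": 0, "ry": 0, "rz": 0, "claw": 0.3},
    {"dx": 0, "dy": -1, "dz": 0, "rx": 0, "ry": 0, "rz": 0, "claw": 0.3},
    {"dx": 0, "dy": -0.7, "dz": 0, "rx": 0, "ry": 0, "rz": 0, "claw": 0.3},
    {"dx": 0, "dy": -0.4, "dz": 0, "rx": 0, "ry": 0, "rz": 0, "claw": 0.3},
    {"dx": 0, "dy": 0, "dz": 0, "rx": 0, "ry": 0, "rz": 0, "claw": 0.3},
    {"dx": 0, "dy": 0, "dz": 0, "rx": 0, "ry": 0, "rz": 0, "claw": 0.3}
  ]
}}

```text
time_s: 9.6
eef_pos: [516.0, -324.3, 337.5]
tool_rot: [0.035, 0.999, 0.0, -0.0]
ft_force: [-0.0, 0.5, -1.5]
opening: 49.2
grip_force: 43.4
```

Run:
```python
from look import *
look("w4",dict(tote=50,tote_grip=143,tote_button_face=130))
go([521,-325,200],86)
```

```text
tote 0.71 [292. 149. 192. 255.] [ 470.9 -350.6] [198.8 262.8] 87.2 mean [ 450.8 -355.2]
tote_grip 0.76 [280.  46. 143.  48.] [ 381.4 -346.4] [108.1  33.7] 87.1 mean [ 383.2 -345.8]
tote_button_face 0.8 [283.  24.  43.  13.] [ 365.1 -345.8] [36.4  8.5] 87.8 mean [ 365.1 -346. ]
pos [ 516.2 -324.1  338.1] yaw 86.0 tilt [ 0. -0. -1.] t 9.8 q6 -2.15 open 50.0
  turn units -0.0  shift units [-0.19 -0.02  5.52]
```

View pics/w4.png

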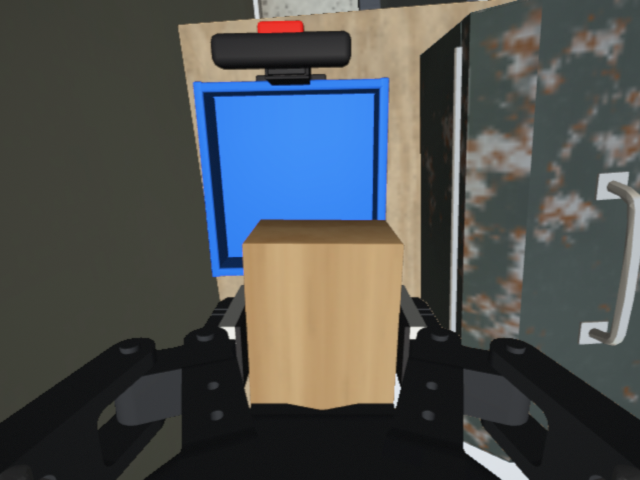

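Button at (281,26), grip bar at (281,49), tote rim from (195,83) to (388,79), far-left corner near (216,275); the block is held square.

Run:
```python
from h import *
s=sensors.get_state(); p=viewer.read_camera("wrist")
P={k:at(p,uv,z,s)[:2] for k,uv,z in (("nr",(195,83),50),("nl",(388,79),50),("fr",(216,275),50),("g1",(211,36),143),("g2",(350,33),143),("b",(281,30),130))}
for k in P: print(k,np.round(P[k],1))
e=P["nl"]-P["nr"];print("width",np.linalg.norm(e),"yaw y",np.degrees(np.arctan2(e[1],e[0])));e=P["fr"]-P["nr"];print(np.linalg.norm(e),np.degrees(np.arctan2(e[1],e[0])))
c=(P["nl"]+P["fr"])/2;print("centre",c)
```

```text
nr [ 390.  -444.1]
nl [ 399.8 -248.9]
fr [ 596.9 -452.3]
g1 [ 371.6 -398.6]
g2 [ 376.8 -292.9]
b [ 367.9 -346.1]
width 195.52412777861232 yaw y 87.13759664785361
207.0868318345894 -2.271323261770515
centre [ 498.35304714 -350.59784323]
```

>>> {"fn": "jog_arm", "kwargs": {
  "rows": [
    {"dx": -0.1, "dy": 0.1, "dz": 0.5, "rx": 0, "ry": 0, "rz": -0.2, "claw": 0.3},
    {"dx": 0, "dy": 0, "dz": 1, "rx": 0, "ry": 0, "rz": 0, "claw": 0.3},
    {"dx": 0, "dy": 0, "dz": 1, "rx": 0, "ry": 0, "rz": 0, "claw": 0.3},
    {"dx": 0, "dy": 0, "dz": 1, "rx": 0, "ry": 0, "rz": 0, "claw": 0.3},
    {"dx": 0, "dy": 0, "dz": 1, "rx": 0, "ry": 0, "rz": 0, "claw": 0.3},
    {"dx": 0, "dy": 0, "dz": 1, "rx": 0, "ry": 0, "rz": 0, "claw": 0.3},
    {"dx": 0, "dy": 0, "dz": 1, "rx": 0, "ry": 0, "rz": 0, "claw": 0.3},
    {"dx": 0, "dy": 0, "dz": 1, "rx": 0, "ry": 0, "rz": 0, "claw": 0.3},
    {"dx": 0, "dy": 0, "dz": 1, "rx": 0, "ry": 0, "rz": 0, "claw": 0.3},
    {"dx": 0, "dy": 0, "dz": 1, "rx": 0, "ry": 0, "rz": 0, "claw": 0.3},
    {"dx": 0, "dy": 0, "dz": 1, "rx": 0, "ry": 0, "rz": 0, "claw": 0.3},
    {"dx": 0, "dy": 0, "dz": 0.8, "rx": 0, "ry": 0, "rz": 0, "claw": 0.3},
    {"dx": 0, "dy": 0, "dz": 0.5, "rx": 0, "ry": 0, "rz": 0, "claw": 0.3},
    {"dx": 0, "dy": 0, "dz": 0.3, "rx": 0, "ry": 0, "rz": 0, "claw": 0.3},
    {"dx": 0, "dy": 0, "dz": 0, "rx": 0, "ry": 0, "rz": 0, "claw": 0.3}
  ]
}}

```text
time_s: 11.35
eef_pos: [518.1, -322.0, 34.2]
tool_rot: [0.027, 1.0, 0.001, -0.001]
ft_force: [0.2, -0.3, -1.2]
opening: 49.4
grip_force: 43.4
```

Run:
```python
from h import *
go([519.5,-321.6,30],87)
```

```text
pos [ 518.1 -322.    34.2] yaw 87.0 tilt [-0.001  0.001 -1.   ] t 11.3 q6 -2.16 open 49.4
  turn units -0.01  shift units [-0.05  0.02  0.17]
```

>>> {"fn": "jog_arm", "kwargs": {
  "rows": [
    {"dx": 0, "dy": 0, "dz": 0.15, "rx": 0, "ry": 0, "rz": 0, "claw": 0.3},
    {"dx": 0, "dy": 0, "dz": 0, "rx": 0, "ry": 0, "rz": 0, "claw": 0.75},
    {"dx": 0, "dy": 0, "dz": 0, "rx": 0, "ry": 0, "rz": 0, "claw": 0.75},
    {"dx": 0, "dy": 0, "dz": 0, "rx": 0, "ry": 0, "rz": 0, "claw": 0.75},
    {"dx": 0, "dy": 0, "dz": -0.5, "rx": 0, "ry": 0, "rz": 0, "claw": 0.75},
    {"dx": 0, "dy": 0, "dz": -1, "rx": 0, "ry": 0, "rz": 0, "claw": 0.75},
    {"dx": 0, "dy": 0, "dz": -1, "rx": 0, "ry": 0, "rz": 0, "claw": 0.75},
    {"dx": 0, "dy": 0, "dz": -1, "rx": 0, "ry": 0, "rz": 0, "claw": 0.75},
    {"dx": 0, "dy": 0, "dz": -1, "rx": 0, "ry": 0, "rz": 0, "claw": 0.75},
    {"dx": 0, "dy": 0, "dz": -1, "rx": 0, "ry": 0, "rz": 0, "claw": 0.75},
    {"dx": 0, "dy": 0, "dz": -1, "rx": 0, "ry": 0, "rz": 0, "claw": 0.75},
    {"dx": 0, "dy": 0, "dz": -1, "rx": 0, "ry": 0, "rz": 0, "claw": 0.75},
    {"dx": 0, "dy": 0, "dz": -1, "rx": 0, "ry": 0, "rz": 0, "claw": 0.75},
    {"dx": 0, "dy": 0, "dz": -1, "rx": 0, "ry": 0, "rz": 0, "claw": 0.75},
    {"dx": 0, "dy": 0, "dz": -1, "rx": 0, "ry": 0, "rz": 0, "claw": 0.75},
    {"dx": 0, "dy": 0, "dz": -1, "rx": 0, "ry": 0, "rz": 0, "claw": 0.75},
    {"dx": 0, "dy": 0, "dz": -0.5, "rx": 0, "ry": 0, "rz": 0, "claw": 0.75}
  ]
}}

```text
time_s: 13.05
eef_pos: [519.1, -323.0, 336.0]
tool_rot: [0.027, 1.0, -0.002, 0.002]
ft_force: [0.2, 0.1, -0.1]
opening: 64.1
grip_force: 0.0
```

Run:
```python
from look import *
look("w5",dict(block=40))
go([550,238,340],89)
```

```text
block 0.98 [324. 194.  43.  65.] [ 519.2 -322.4] [49.4 71.9] 86.1 mean [ 518.4 -322.7]
pos [ 519.3 -323.   335.1] yaw 86.9 tilt [ 0.004 -0.003 -1.   ] t 13.2 q6 -2.16 open 64.1
  turn units -0.41  shift units [-0.84 22.46 -0.26]
```

>>> {"fn": "jog_arm", "kwargs": {
  "rows": [
    {"dx": 0, "dy": 0.5, "dz": -0.2, "rx": 0, "ry": 0, "rz": -0.4, "claw": 0.75},
    {"dx": 0, "dy": 1, "dz": 0, "rx": 0, "ry": 0, "rz": 0, "claw": 0.75},
    {"dx": 0, "dy": 1, "dz": 0, "rx": 0, "ry": 0, "rz": 0, "claw": 0.75},
    {"dx": 0, "dy": 1, "dz": 0, "rx": 0, "ry": 0, "rz": 0, "claw": 0.75},
    {"dx": 0, "dy": 1, "dz": 0, "rx": 0, "ry": 0, "rz": 0, "claw": 0.75},
    {"dx": 0, "dy": 1, "dz": 0, "rx": 0, "ry": 0, "rz": 0, "claw": 0.75},
    {"dx": 0, "dy": 1, "dz": 0, "rx": 0, "ry": 0, "rz": 0, "claw": 0.75},
    {"dx": 0, "dy": 1, "dz": 0, "rx": 0, "ry": 0, "rz": 0, "claw": 0.75},
    {"dx": 0, "dy": 1, "dz": 0, "rx": 0, "ry": 0, "rz": 0, "claw": 0.75},
    {"dx": 0, "dy": 1, "dz": 0, "rx": 0, "ry": 0, "rz": 0, "claw": 0.75},
    {"dx": 0, "dy": 1, "dz": 0, "rx": 0, "ry": 0, "rz": 0, "claw": 0.75},
    {"dx": 0, "dy": 1, "dz": 0, "rx": 0, "ry": 0, "rz": 0, "claw": 0.75},
    {"dx": 0, "dy": 1, "dz": 0, "rx": 0, "ry": 0, "rz": 0, "claw": 0.75},
    {"dx": 0, "dy": 1, "dz": 0, "rx": 0, "ry": 0, "rz": 0, "claw": 0.75},
    {"dx": 0, "dy": 1, "dz": 0, "rx": 0, "ry": 0, "rz": 0, "claw": 0.75},
    {"dx": 0, "dy": 1, "dz": 0, "rx": 0, "ry": 0, "rz": 0, "claw": 0.75},
    {"dx": 0, "dy": 1, "dz": 0, "rx": 0, "ry": 0, "rz": 0, "claw": 0.75},
    {"dx": 0, "dy": 1, "dz": 0, "rx": 0, "ry": 0, "rz": 0, "claw": 0.75},
    {"dx": 0, "dy": 1, "dz": 0, "rx": 0, "ry": 0, "rz": 0, "claw": 0.75},
    {"dx": 0, "dy": 1, "dz": 0, "rx": 0, "ry": 0, "rz": 0, "claw": 0.75}
  ]
}}

```text
time_s: 15.15
eef_pos: [526.7, 166.3, 334.6]
tool_rot: [0.008, 1.0, -0.0, -0.002]
ft_force: [-0.2, 0.6, 0.4]
opening: 63.9
grip_force: 0.0
```

>>> {"fn": "jog_arm", "kwargs": {
  "rows": [
    {"dx": -0.4, "dy": 1, "dz": 0.8, "rx": 0, "ry": 0, "rz": 0, "claw": 0.6},
    {"dx": -0.4, "dy": 1, "dz": 1, "rx": 0, "ry": 0, "rz": 0, "claw": 0.6},
    {"dx": 0, "dy": 0.8, "dz": 1, "rx": 0, "ry": 0, "rz": 0, "claw": 0.6},
    {"dx": 0, "dy": 0.2, "dz": 1, "rx": 0, "ry": 0, "rz": 0, "claw": 0.6},
    {"dx": 0, "dy": 0, "dz": 1, "rx": 0, "ry": 0, "rz": 0, "claw": 0.6},
    {"dx": 0, "dy": 0, "dz": 1, "rx": 0, "ry": 0, "rz": 0, "claw": 0.6},
    {"dx": 0, "dy": 0, "dz": 1, "rx": 0, "ry": 0, "rz": 0, "claw": 0.6},
    {"dx": 0, "dy": 0, "dz": 0.8, "rx": 0, "ry": 0, "rz": 0, "claw": 0.6},
    {"dx": 0, "dy": 0, "dz": 0.5, "rx": 0, "ry": 0, "rz": 0, "claw": 0.6},
    {"dx": 0, "dy": 0, "dz": 0, "rx": 0, "ry": 0, "rz": 0, "claw": 0.6},
    {"dx": 0, "dy": 0, "dz": 0, "rx": 0, "ry": 0, "rz": 0, "claw": 0.6}
  ]
}}

```text
time_s: 16.25
eef_pos: [549.2, 239.6, 134.1]
tool_rot: [0.009, 1.0, -0.0, -0.0]
ft_force: [0.1, 0.1, 0.0]
opening: 51.2
grip_force: 0.0
```

Run:
```python
from look import *
look("w6",dict(stick=26))
go([550,238,23],89)
```

```text
stick 0.97 [322. 247.  38. 183.] [555.1 239.1] [ 22.  119.8] 88.9 mean [550.8 239.3]
pos [550.2 239.8 135.5] yaw 89.0 tilt [ 0.002  0.001 -1.   ] t 16.4 q6 -1.23 open 51.2
  turn units -0.01  shift units [ 0.02 -0.08  4.5 ]
```

View pics/w6.png

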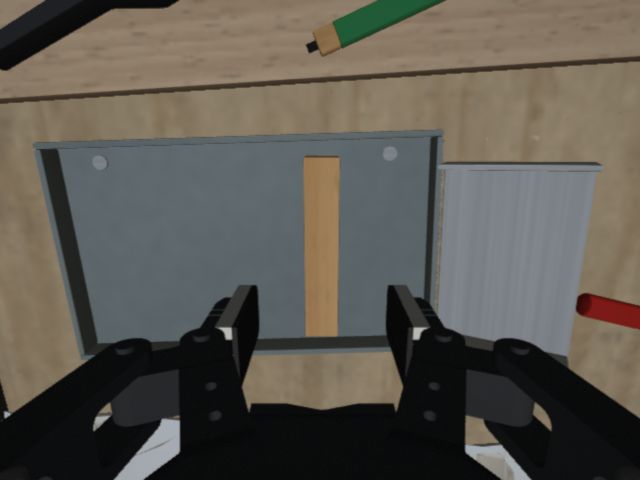

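Stick at (322,247), centred between the fingers, with the chute clear to the right.

>>> {"fn": "jog_arm", "kwargs": {
  "rows": [
    {"dx": -0.2, "dy": -0.02, "dz": 0.8, "rx": 0, "ry": 0, "rz": 0, "claw": 0.6},
    {"dx": 0, "dy": 0, "dz": 1, "rx": 0, "ry": 0, "rz": 0, "claw": 0.6},
    {"dx": 0, "dy": 0, "dz": 1, "rx": 0, "ry": 0, "rz": 0, "claw": 0.6},
    {"dx": 0, "dy": 0, "dz": 0.8, "rx": 0, "ry": 0, "rz": 0, "claw": 0.6},
    {"dx": 0, "dy": 0, "dz": 0.5, "rx": 0, "ry": 0, "rz": 0, "claw": 0.6},
    {"dx": 0, "dy": 0, "dz": 0.2, "rx": 0, "ry": 0, "rz": 0, "claw": 0.6},
    {"dx": 0, "dy": 0, "dz": 0, "rx": 0, "ry": 0, "rz": 0, "claw": 0.1},
    {"dx": 0, "dy": 0, "dz": 0, "rx": 0, "ry": 0, "rz": 0, "claw": 0.1},
    {"dx": 0, "dy": 0, "dz": 0, "rx": 0, "ry": 0, "rz": 0, "claw": 0.1},
    {"dx": 0, "dy": 0, "dz": 0, "rx": 0, "ry": 0, "rz": 0, "claw": 0.1},
    {"dx": 0, "dy": 0, "dz": 0, "rx": 0, "ry": 0, "rz": 0, "claw": 0.1}
  ],
  "grip_force": 40
}}

```text
time_s: 17.45
eef_pos: [555.6, 239.2, 28.2]
tool_rot: [0.009, 1.0, 0.0, 0.001]
ft_force: [-1.1, -0.2, 5.2]
opening: 21.2
grip_force: 40.8
```

>>> {"fn": "jog_arm", "kwargs": {
  "rows": [
    {"dx": 0, "dy": 0, "dz": -0.5, "rx": 0, "ry": 0, "rz": 0, "claw": 0.1},
    {"dx": 0, "dy": 0, "dz": -1, "rx": 0, "ry": 0, "rz": 0, "claw": 0.1},
    {"dx": 0, "dy": 0, "dz": -1, "rx": 0, "ry": 0, "rz": 0, "claw": 0.1},
    {"dx": 0, "dy": 0, "dz": -1, "rx": 0, "ry": 0, "rz": 0, "claw": 0.1},
    {"dx": 0, "dy": 0, "dz": -1, "rx": 0, "ry": 0, "rz": 0, "claw": 0.1},
    {"dx": 0, "dy": 0, "dz": -1, "rx": 0, "ry": 0, "rz": 0.4, "claw": 0.1},
    {"dx": 0, "dy": 0, "dz": -1, "rx": 0, "ry": 0, "rz": 0, "claw": 0.1},
    {"dx": 0, "dy": -0.5, "dz": -1, "rx": 0, "ry": 0, "rz": 0, "claw": 0.1},
    {"dx": 0, "dy": -1, "dz": -1, "rx": 0, "ry": 0, "rz": 0, "claw": 0.1},
    {"dx": 0, "dy": -1, "dz": -1, "rx": 0, "ry": 0, "rz": 0, "claw": 0.1},
    {"dx": 0, "dy": -1, "dz": -1, "rx": 0, "ry": 0, "rz": 0, "claw": 0.1},
    {"dx": 0, "dy": -1, "dz": -1, "rx": 0, "ry": 0, "rz": 0, "claw": 0.1},
    {"dx": 0, "dy": -1, "dz": -1, "rx": 0, "ry": 0, "rz": 0, "claw": 0.1},
    {"dx": 0, "dy": -1, "dz": 0, "rx": 0, "ry": 0, "rz": 0, "claw": 0.1},
    {"dx": 0, "dy": -1, "dz": 0, "rx": 0, "ry": 0, "rz": 0, "claw": 0.1},
    {"dx": 0, "dy": -1, "dz": 0, "rx": 0, "ry": 0, "rz": 0, "claw": 0.1},
    {"dx": 0, "dy": -1, "dz": 0, "rx": 0, "ry": 0, "rz": 0, "claw": 0.1},
    {"dx": 0, "dy": -1, "dz": 0, "rx": 0, "ry": 0, "rz": 0, "claw": 0.1},
    {"dx": 0, "dy": -1, "dz": 0, "rx": 0, "ry": 0, "rz": 0, "claw": 0.1},
    {"dx": 0, "dy": -1, "dz": 0, "rx": 0, "ry": 0, "rz": 0, "claw": 0.1}
  ]
}}

```text
time_s: 19.45
eef_pos: [537.0, -74.1, 339.2]
tool_rot: [0.027, 1.0, 0.0, -0.0]
ft_force: [-0.3, -0.1, -1.0]
opening: 21.1
grip_force: 40.1
```

Run:
```python
from h import *
go([508,-393,340],87.1); print(sensors.get_state()["grip_force"])
```

```text
pos [537.  -74.1 339.2] yaw 86.9 tilt [-0.001  0.    -1.   ] t 19.4 q6 -1.75 open 21.1
  turn units -0.03  shift units [  0.52 -12.8   -0.03]
40.12054681777954
```

>>> {"fn": "jog_arm", "kwargs": {
  "rows": [
    {"dx": 0.2, "dy": -1, "dz": 0, "rx": 0, "ry": 0, "rz": 0, "claw": 0.1},
    {"dx": 0.3, "dy": -1, "dz": 0, "rx": 0, "ry": 0, "rz": 0, "claw": 0.1},
    {"dx": 0, "dy": -1, "dz": 0, "rx": 0, "ry": 0, "rz": 0, "claw": 0.1},
    {"dx": 0, "dy": -1, "dz": 0, "rx": 0, "ry": 0, "rz": 0, "claw": 0.1},
    {"dx": 0, "dy": -1, "dz": 0, "rx": 0, "ry": 0, "rz": 0, "claw": 0.1},
    {"dx": 0, "dy": -1, "dz": 0, "rx": 0, "ry": 0, "rz": 0, "claw": 0.1},
    {"dx": 0, "dy": -1, "dz": 0, "rx": 0, "ry": 0, "rz": 0, "claw": 0.1},
    {"dx": 0, "dy": -1, "dz": 0, "rx": 0, "ry": 0, "rz": 0, "claw": 0.1},
    {"dx": 0, "dy": -1, "dz": 0, "rx": 0, "ry": 0, "rz": 0, "claw": 0.1},
    {"dx": 0, "dy": -1, "dz": 0, "rx": 0, "ry": 0, "rz": 0, "claw": 0.1},
    {"dx": 0, "dy": -1, "dz": 0, "rx": 0, "ry": 0, "rz": 0, "claw": 0.1},
    {"dx": 0, "dy": -1, "dz": 0.3, "rx": 0, "ry": 0, "rz": 0, "claw": 0.1},
    {"dx": 0, "dy": -0.6, "dz": 0.6, "rx": 0, "ry": 0, "rz": 0, "claw": 0.1},
    {"dx": 0, "dy": -0.2, "dz": 1, "rx": 0, "ry": 0, "rz": 0, "claw": 0.1},
    {"dx": 0, "dy": 0, "dz": 1, "rx": 0, "ry": 0, "rz": 0, "claw": 0.1},
    {"dx": 0, "dy": 0, "dz": 1, "rx": 0, "ry": 0, "rz": 0, "claw": 0.1},
    {"dx": 0, "dy": 0, "dz": 1, "rx": 0, "ry": 0, "rz": 0, "claw": 0.1},
    {"dx": 0, "dy": 0, "dz": 0, "rx": 0, "ry": 0, "rz": 0, "claw": 0.1}
  ]
}}

```text
time_s: 21.25
eef_pos: [505.9, -389.6, 210.5]
tool_rot: [0.027, 1.0, 0.003, -0.004]
ft_force: [0.4, -1.0, -0.8]
opening: 21.2
grip_force: 40.1
```

Run:
```python
from h import *
go([508,-393,33],87.1); print(sensors.get_state()["grip_force"])
```

```text
pos [ 505.9 -389.6  210.5] yaw 86.9 tilt [-0.008  0.007 -1.   ] t 21.2 q6 -2.26 open 21.2
  turn units -0.03  shift units [-0.15 -0.18  7.1 ]
40.12506365776062
```

>>> {"fn": "jog_arm", "kwargs": {
  "rows": [
    {"dx": 0, "dy": 0, "dz": 0.6, "rx": 0, "ry": 0, "rz": 0, "claw": 0.1},
    {"dx": 0, "dy": 0, "dz": 1, "rx": 0, "ry": 0, "rz": 0, "claw": 0.1},
    {"dx": 0, "dy": 0, "dz": 1, "rx": 0, "ry": 0, "rz": 0, "claw": 0.1},
    {"dx": 0, "dy": 0, "dz": 1, "rx": 0, "ry": 0, "rz": 0, "claw": 0.1},
    {"dx": 0, "dy": 0, "dz": 1, "rx": 0, "ry": 0, "rz": 0, "claw": 0.1},
    {"dx": 0, "dy": 0, "dz": 1, "rx": 0, "ry": 0, "rz": 0, "claw": 0.1},
    {"dx": 0, "dy": 0, "dz": 0.8, "rx": 0, "ry": 0, "rz": 0, "claw": 0.1},
    {"dx": 0, "dy": 0, "dz": 0.5, "rx": 0, "ry": 0, "rz": 0, "claw": 0.1},
    {"dx": 0, "dy": 0, "dz": 0.2, "rx": 0, "ry": 0, "rz": 0, "claw": 0.1},
    {"dx": 0, "dy": 0, "dz": 0, "rx": 0, "ry": 0, "rz": 0, "claw": 0.1},
    {"dx": 0, "dy": 0, "dz": 0, "rx": 0, "ry": 0, "rz": 0, "claw": 0.1}
  ]
}}

```text
time_s: 22.35
eef_pos: [509.0, -392.8, 40.5]
tool_rot: [0.027, 1.0, -0.001, 0.001]
ft_force: [-0.0, -0.2, -0.5]
opening: 21.0
grip_force: 40.1
```

>>> {"fn": "jog_arm", "kwargs": {
  "rows": [
    {"dx": 0, "dy": 0, "dz": 0.3, "rx": 0, "ry": 0, "rz": 0, "claw": 0.1},
    {"dx": 0, "dy": 0, "dz": 0.1, "rx": 0, "ry": 0, "rz": 0, "claw": 0.1},
    {"dx": 0, "dy": 0, "dz": 0, "rx": 0, "ry": 0, "rz": 0, "claw": 0.1},
    {"dx": 0, "dy": 0, "dz": 0, "rx": 0, "ry": 0, "rz": 0, "claw": 0.5},
    {"dx": 0, "dy": 0, "dz": 0, "rx": 0, "ry": 0, "rz": 0, "claw": 0.5},
    {"dx": 0, "dy": 0, "dz": 0, "rx": 0, "ry": 0, "rz": 0, "claw": 0.5},
    {"dx": 0, "dy": 0, "dz": -0.5, "rx": 0, "ry": 0, "rz": 0, "claw": 0.5},
    {"dx": 0, "dy": 0, "dz": -1, "rx": 0, "ry": 0, "rz": 0, "claw": 0.5},
    {"dx": 0, "dy": 0, "dz": -1, "rx": 0, "ry": 0, "rz": 0, "claw": 0.5},
    {"dx": 0, "dy": 0, "dz": -1, "rx": 0, "ry": 0, "rz": 0, "claw": 0.5},
    {"dx": 0, "dy": 0, "dz": -1, "rx": 0, "ry": 0, "rz": 0, "claw": 0.5},
    {"dx": 0, "dy": 0, "dz": -1, "rx": 0, "ry": 0, "rz": 0, "claw": 0.5},
    {"dx": 0, "dy": 0, "dz": -1, "rx": 0, "ry": 0, "rz": 0, "claw": 0.5},
    {"dx": 0, "dy": 0, "dz": -1, "rx": 0, "ry": 0, "rz": 0, "claw": 0.5},
    {"dx": 0, "dy": 0, "dz": -1, "rx": 0, "ry": 0, "rz": 0, "claw": 0.5},
    {"dx": 0, "dy": 0, "dz": -0.5, "rx": 0, "ry": 0, "rz": 0, "claw": 0.5},
    {"dx": 0, "dy": 0, "dz": 0, "rx": 0, "ry": 0, "rz": 0, "claw": 0.5},
    {"dx": 0, "dy": 0, "dz": 0, "rx": 0, "ry": 0, "rz": 0, "claw": 0.5}
  ]
}}

```text
time_s: 24.15
eef_pos: [507.9, -391.9, 253.5]
tool_rot: [0.027, 1.0, 0.0, -0.0]
ft_force: [0.0, -0.1, -0.3]
opening: 42.9
grip_force: 0.0
```

Run:
```python
from look import *
look("w7",dict(block=40,stick=27,tote_grip=143,tote_button_face=130))
go([381,-345,260],-2.8)
```

```text
block 0.57 [398. 219.  62.  80.] [ 518.9 -325. ] [55.5 73.3] 86.0 mean [ 517.6 -324.6]
stick 0.7 [322. 209.  28. 128.] [ 508.4 -391.5] [ 21.8 118.8] 87.0 mean [ 506.5 -391.4]
tote_grip 0.75 [389.  28. 196.  53.] [ 385.9 -347.8] [106.8  26.5] 87.0 mean [ 385.2 -348. ]
tote_button_face 0.74 [370. 156. 247. 311.] [ 465.8 -360.3] [150.2 195.4] 87.0 mean [ 455.9 -358.2]
pos [ 507.7 -391.7  252.3] yaw 86.9 tilt [-0.002  0.002 -1.   ] t 24.4 q6 -2.26 open 43.0
  turn units 17.95  shift units [ 1.62 -5.15 -0.29]
```

View pics/w7.png

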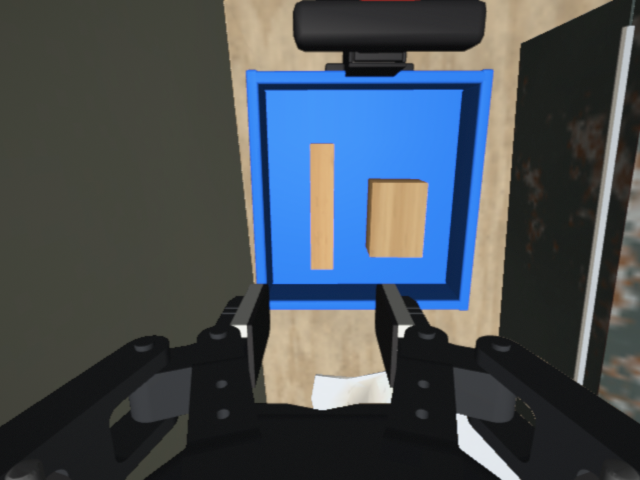

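Both parts lie in the tote: stick at (322,209), block at (398,219). Next I'll turn a quarter and line up over the bar at (389,25).

>>> {"fn": "jog_arm", "kwargs": {
  "rows": [
    {"dx": 0, "dy": 0, "dz": 0, "rx": 0, "ry": 0, "rz": 1, "claw": 1},
    {"dx": 0, "dy": 0, "dz": 0, "rx": 0, "ry": 0, "rz": 1, "claw": 1},
    {"dx": 0, "dy": 0, "dz": 0, "rx": 0, "ry": 0, "rz": 1, "claw": 1},
    {"dx": 0, "dy": 0, "dz": 0, "rx": 0, "ry": 0, "rz": 1, "claw": 1},
    {"dx": 0, "dy": 0, "dz": 0, "rx": 0, "ry": 0, "rz": 1, "claw": 1},
    {"dx": 0, "dy": 0, "dz": 0, "rx": 0, "ry": 0, "rz": 1, "claw": 1},
    {"dx": 0, "dy": 0, "dz": 0, "rx": 0, "ry": 0, "rz": 1, "claw": 1},
    {"dx": 0, "dy": 0, "dz": 0, "rx": 0, "ry": 0, "rz": 1, "claw": 1},
    {"dx": 0, "dy": 0, "dz": 0, "rx": 0, "ry": 0, "rz": 1, "claw": 1},
    {"dx": 0, "dy": 0, "dz": 0, "rx": 0, "ry": 0, "rz": 1, "claw": 1},
    {"dx": 0, "dy": 0, "dz": 0, "rx": 0, "ry": 0, "rz": 1, "claw": 1},
    {"dx": 0, "dy": 0, "dz": 0, "rx": 0, "ry": 0, "rz": 1, "claw": 1},
    {"dx": 0, "dy": 0, "dz": 0, "rx": 0, "ry": 0, "rz": 1, "claw": 1},
    {"dx": 0, "dy": 0, "dz": 0, "rx": 0, "ry": 0, "rz": 1, "claw": 1},
    {"dx": 0, "dy": 0, "dz": 0, "rx": 0, "ry": 0, "rz": 1, "claw": 1},
    {"dx": 0, "dy": 0, "dz": 0, "rx": 0, "ry": 0, "rz": 1, "claw": 1},
    {"dx": 0, "dy": 0, "dz": 0, "rx": 0, "ry": 0, "rz": 1, "claw": 1},
    {"dx": 0, "dy": 0, "dz": 0, "rx": 0, "ry": 0, "rz": 1, "claw": 1},
    {"dx": 0, "dy": 0, "dz": 0, "rx": 0, "ry": 0, "rz": 0, "claw": 1}
  ]
}}

```text
time_s: 26.3
eef_pos: [508.0, -392.0, 253.2]
tool_rot: [0.726, 0.688, -0.0, -0.001]
ft_force: [-0.2, -0.1, 0.3]
opening: 85.1
grip_force: 0.0
```

Run:
```python
from h import *
go([383.5,-346,260],-2.8)
print(viewer.read_camera("wrist")["hand_eye"])
```

```text
pos [ 508.  -392.   253.2] yaw -3.1 tilt [-0.001  0.001 -1.   ] t 26.3 q6 -0.69 open 85.1
  turn units -0.05  shift units [ 1.59 -5.06 -0.27]
[[ 5.02914762e-04  9.65522687e-01  2.60318438e-01  6.58797778e+01]
 [ 9.99999275e-01 -7.70501618e-04  9.25875238e-04  7.58324102e-01]
 [ 1.09452933e-03  2.60317783e-01 -9.65522374e-01 -1.22834648e+02]
 [ 0.00000000e+00  0.00000000e+00  0.00000000e+00  1.00000000e+00]]
```

>>> {"fn": "jog_arm", "kwargs": {
  "rows": [
    {"dx": 0.4, "dy": -0.8, "dz": 0, "rx": 0, "ry": 0, "rz": 0, "claw": 1},
    {"dx": 0.4, "dy": -1, "dz": 0, "rx": 0, "ry": 0, "rz": 0, "claw": 1},
    {"dx": 0.4, "dy": -1, "dz": 0, "rx": 0, "ry": 0, "rz": 0, "claw": 1},
    {"dx": 0.4, "dy": -1, "dz": 0, "rx": 0, "ry": 0, "rz": 0, "claw": 1},
    {"dx": 0, "dy": -0.8, "dz": 0, "rx": 0, "ry": 0, "rz": 0, "claw": 1},
    {"dx": 0, "dy": -0.45, "dz": 0, "rx": 0, "ry": 0, "rz": 0, "claw": 1},
    {"dx": 0, "dy": 0, "dz": 0, "rx": 0, "ry": 0, "rz": 0, "claw": 1},
    {"dx": 0, "dy": 0, "dz": 0, "rx": 0, "ry": 0, "rz": 0, "claw": 1}
  ]
}}

```text
time_s: 27.15
eef_pos: [384.6, -345.7, 254.2]
tool_rot: [0.726, 0.688, 0.0, 0.0]
ft_force: [-0.0, 0.1, 0.6]
opening: 85.6
grip_force: 0.0
```

Run:
```python
from look import *
look("w8",dict(tote_grip=143,tote_button_face=130))
go([383.5,-346,130],-2.8)
```

```text
tote_grip 0.48 [451. 246. 130.  29.] [ 467.9 -352.3] [18.1 82.8] 87.0 mean [ 467.6 -352.5]
tote_button_face 0.84 [296. 239.  14.  57.] [ 366.5 -346.7] [38.7  8.8] 86.1 mean [ 366.6 -346.7]
pos [ 384.9 -345.6  254. ] yaw -3.0 tilt [ 0.  0. -1.] t 27.3 q6 -0.78 open 85.8
  turn units -0.04  shift units [-0.02 -0.06  4.96]
```

View pics/w8.png

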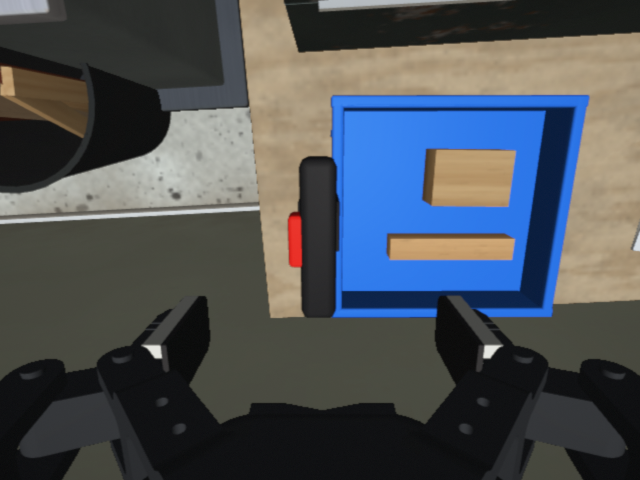

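The bar spans columns 301–336 and the button is at (296,239), both midway between the fingers. I'll descend and squeeze.

>>> {"fn": "jog_arm", "kwargs": {
  "rows": [
    {"dx": -0.02, "dy": -0.05, "dz": 0.8, "rx": 0, "ry": 0, "rz": 0, "claw": 1},
    {"dx": 0, "dy": 0, "dz": 1, "rx": 0, "ry": 0, "rz": 0, "claw": 1},
    {"dx": 0, "dy": 0, "dz": 1, "rx": 0, "ry": 0, "rz": 0, "claw": 1},
    {"dx": 0, "dy": 0, "dz": 1, "rx": 0, "ry": 0, "rz": 0, "claw": 1},
    {"dx": 0, "dy": 0, "dz": 0.8, "rx": 0, "ry": 0, "rz": 0, "claw": 1},
    {"dx": 0, "dy": 0, "dz": 0.35, "rx": 0, "ry": 0, "rz": 0, "claw": 1},
    {"dx": 0, "dy": 0, "dz": 0, "rx": 0, "ry": 0, "rz": 0, "claw": 1},
    {"dx": 0, "dy": 0, "dz": 0, "rx": 0, "ry": 0, "rz": 0, "claw": 0.1},
    {"dx": 0, "dy": 0, "dz": 0, "rx": 0, "ry": 0, "rz": 0, "claw": 0.1},
    {"dx": 0, "dy": 0, "dz": 0, "rx": 0, "ry": 0, "rz": 0, "claw": 0.1},
    {"dx": 0, "dy": 0, "dz": 0, "rx": 0, "ry": 0, "rz": 0, "claw": 0.1},
    {"dx": 0, "dy": 0, "dz": 0, "rx": 0, "ry": 0, "rz": 0, "claw": 0.1},
    {"dx": 0, "dy": 0, "dz": 0, "rx": 0, "ry": 0, "rz": 0, "claw": 0.1},
    {"dx": 0, "dy": 0, "dz": 0, "rx": 0, "ry": 0, "rz": 0, "claw": 0.1},
    {"dx": 0, "dy": 0, "dz": 0, "rx": 0, "ry": 0, "rz": 0, "claw": 0.1}
  ],
  "grip_force": 60
}}

```text
time_s: 28.8
eef_pos: [381.1, -346.2, 131.6]
tool_rot: [0.726, 0.688, -0.002, -0.002]
ft_force: [-12.5, 2.5, 9.3]
opening: 24.7
grip_force: 58.4
```

>>> {"fn": "jog_arm", "kwargs": {
  "rows": [
    {"dx": 0, "dy": -0.1, "dz": 0, "rx": 0, "ry": 0, "rz": 0, "claw": 0.05},
    {"dx": 0, "dy": 0, "dz": -0.3, "rx": 0, "ry": 0, "rz": 0, "claw": 0.05},
    {"dx": 0, "dy": 0, "dz": -0.5, "rx": 0, "ry": 0, "rz": 0, "claw": 0.05},
    {"dx": 0, "dy": 0, "dz": -0.5, "rx": 0, "ry": 0, "rz": 0, "claw": 0.05},
    {"dx": 0, "dy": 0, "dz": -0.5, "rx": 0, "ry": 0, "rz": 0, "claw": 0.05}
  ],
  "grip_force": 70
}}

```text
time_s: 29.3
eef_pos: [381.8, -346.2, 169.0]
tool_rot: [0.726, 0.688, 0.001, 0.002]
ft_force: [14.1, -12.3, -10.9]
opening: 22.7
grip_force: 75.0
```

>>> {"fn": "jog_arm", "kwargs": {
  "rows": [
    {"dx": 0, "dy": 0, "dz": -0.6, "rx": 0, "ry": 0, "rz": 0, "claw": 0.05},
    {"dx": 0, "dy": 0, "dz": -0.6, "rx": 0, "ry": 0, "rz": 0, "claw": 0.05},
    {"dx": 0, "dy": 0, "dz": -0.6, "rx": 0, "ry": 0, "rz": 0, "claw": 0.05},
    {"dx": 0, "dy": 0, "dz": -0.6, "rx": 0, "ry": 0, "rz": 0, "claw": 0.05},
    {"dx": 0, "dy": 0, "dz": -0.6, "rx": 0, "ry": 0, "rz": 0, "claw": 0.05},
    {"dx": 0, "dy": 0, "dz": -0.5, "rx": 0, "ry": 0, "rz": 0, "claw": 0.05},
    {"dx": 0, "dy": 0, "dz": -0.4, "rx": 0, "ry": 0, "rz": 0, "claw": 0.05},
    {"dx": 0, "dy": 0, "dz": -0.2, "rx": 0, "ry": 0, "rz": 0, "claw": 0.05},
    {"dx": 0, "dy": 0, "dz": 0, "rx": 0, "ry": 0, "rz": 0, "claw": 0.05},
    {"dx": 0, "dy": 0, "dz": 0, "rx": 0, "ry": 0, "rz": 0, "claw": 0.05}
  ]
}}

```text
time_s: 30.3
eef_pos: [381.8, -346.2, 277.3]
tool_rot: [0.726, 0.688, 0.001, 0.002]
ft_force: [6.7, -4.5, -5.2]
opening: 23.0
grip_force: 75.7
```

>>> {"fn": "jog_arm", "kwargs": {
  "rows": [
    {"dx": 0, "dy": 0, "dz": -0.1, "rx": 0, "ry": 0, "rz": 0, "claw": 0.05},
    {"dx": 0, "dy": 0, "dz": -0.1, "rx": 0, "ry": 0, "rz": 0, "claw": 0.05},
    {"dx": 0, "dy": 0, "dz": -0.08, "rx": 0, "ry": 0, "rz": 0, "claw": 0.05},
    {"dx": 0, "dy": 0, "dz": 0, "rx": 0, "ry": 0, "rz": 0, "claw": 0.05},
    {"dx": 0, "dy": 0, "dz": 0, "rx": 0, "ry": 0, "rz": 0, "claw": 0.05}
  ]
}}

```text
time_s: 30.8
eef_pos: [381.8, -346.2, 281.8]
tool_rot: [0.726, 0.688, 0.001, 0.001]
ft_force: [9.8, -6.5, -13.0]
opening: 22.7
grip_force: 74.6
```

Run:
```python
from look import *
look("w9",dict(block=40,stick=27))
s=sensors.get_state(); print(np.round(s["eef_pos"],1),s["ft_force"],s["opening"],s["grip_force"],s["time_s"])
```

```text
block 0.67 [460. 173.  85.  54.] [ 515.9 -321.9] [49.7 78.1] 86.1 mean [ 516.2 -321.4]
stick 0.61 [444. 241. 122.  30.] [ 506.9 -388.3] [ 26.8 122.6] 86.9 mean [ 506.5 -388.7]
[ 381.8 -346.2  281.7] [  9.43243105  -7.04359389 -13.65176228] 22.793731894118064 74.569401293993 30.95
```

View pics/w9.png

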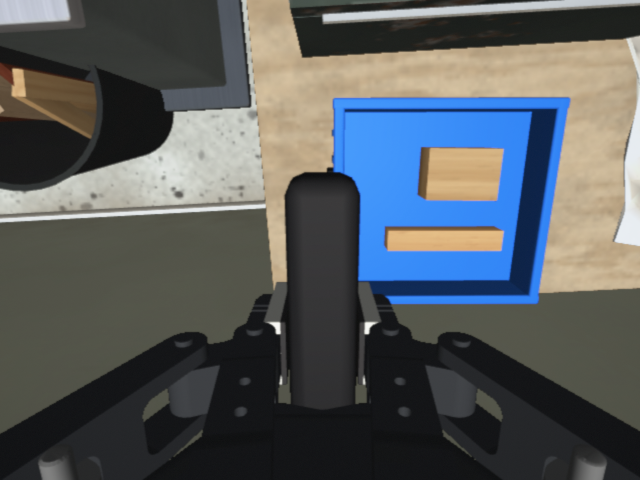

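The bar is gripped between the pads at (322,290) and fully raised, with the block at (460,173) and the stick at (444,241) in the tote. Handing in.

```bash
python3 -c "
from workcell import order
print(order.close_job())"
```

```text
the job is handed in; nothing more can be done
None
```

The block and stick are in the tote, the handle is held at its second stop (about 150 mm up, by the gripper's rise) with the button squeezed, and the job was handed in at about 31 s; the call returned no verdict.

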